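Open the sample strainer box and hold its strainer plate over the drip tray

ROBOT

A 6-joint arm with a two-finger parallel gripper is mounted at the origin on the work surface. World frame = base frame: x ahead of the robot, y to its left, z up, the work surface at z = 0. Lengths are in m, angles in rad, forces in N, time in s.
With the tool pointing down it reaches from about 0.225 to 0.875 m from the base axis. Payload 3.4 kg.
Tool frame: the origin (TCP) lies at the very end of the fingers, on their centre line; the grasp point (between the pads) lies 19 mm behind it; z points along the fingers, y is the line along which they close (so a half turn about z gives the same grasp; the last joint's range is limited). The gripper opens to 85 mm and grips with 20 to 120 N. Pads are 22 mm wide; open, the fingers measure 114 mm over their backs; the gripper's body (76 mm by 85 mm) begins 54 mm behind the grasp point. The pads swing forward as they close: fully open they stand 13 mm farther back than shut.
Start: joints at [1.148, 0.276, 1.505, -0, 1.361, -0.121], TCP at [0.171, 0.549, 0.231] pointing down, gripper open.
Joint ranges: [-2.89, 2.89], [-0.75, 2.08], [0.22, 2.7], [-1.18, 4.32], [0.11, 2.71], [-2.7, 2.7]. Speed limits (rad/s): [2.57, 2.57, 3.14, 3.14, 3.14, 3.14].

INTERFACE

Orientations are given as a unit quaternion [w, x, y, z].
In Python, from rig import manip, get_image, camera_info gives the robot as it stands. The module is installed in compiled form; this text tells all that it offers.
- The arm moves only by the shell command python3 -m crank 'ROWS' [FORCE]. ROWS is a JSON object of lists of equal length, an entry for each row: "translation": the shift along the tool's x, y, z in mm, a list of three; "roll": the turn about the tool's z in rad; "fingers": the opening, from 0 (shut) to 1 (fully open). A call has 1 to 8 rows; each row shifts and turns the commanded pose from where the row before left it, along the tool's axes as they then stand; what a row does not reach is not made up. A row lasts 1/10 s, in which the tool goes at most 50 mm and 8.59 degrees, less where a joint would pass 70% of its speed; a pose out of reach is approached as far as the arm can. A call is refused whole if a number of a shift passes 50 or a number of a turn 0.15, either way. A call with a gripper value outside its range is refused whole. The fingers move at their own pace and stop on an object; FORCE is the grip in N (left out, the last holds). Time passes only in rows, so rows that do not move let the fingers close. It gives the time, the measured TCP pose, the force, the opening and the grip force at its end, in the units of the state.
- manip.get_state(): the state, without advancing time (a new reading comes with each control period).
- get_image(name): name is "scene" or "top" or "wrist"; returns the picture (420x560x3 uint8, blue, green, red); there is no depth.
- camera_info(name): a dict with "mtx" (3x3 intrinsics, pixels), "rvec" (rotation vector, rad) and "tvec" (3), from world to camera coordinates, as OpenCV has them. Camera axes: x right, y down, z forward; pixel columns grow to the right and rows downward; lengths in m; the calibration is good to about 2 mm. The wrist camera is an equidistant fisheye: a pixel r from the principal point sees the ray r / f radians off the axis. A picture is of the moment at which its call begins: read the wrist's pose just before it. camera_info takes no time and is no camera call; for the wrist camera it gives the pose at the moment of the call.
- manip.sign_off(): hands the job in; it is judged then, once.
The state is a dict: "clock": time; "qpos": joint angles; "qd": joint speeds; "effort": joint torques, N m; "position": TCP position; "ee_rot": TCP orientation; "contact_force": force on the tool from outside, world axes, zero at the start; "moment": the same for the moment, N m; "width": finger opening in m; "gripper_force": force on a finger pad.
Only numpy, scipy, OpenCV 4.12 (cv2) and the standard library are available. Lean on these libraries where they do the work, as an engineer would, in place of code of your own. Each camera call takes 0.05 s, during which the arm holds its last target. There are 200 camera calls.

TASK

Pull the red-knobbed retaining pin out of the blue strainer box's hasp and park it in the steel V-rest on the box's front, then swing the cover flap up and back until it stands open by itself. Draw the strainer plate up out of the box by its orange tab and carry it over the white drip tray: the job finishes with you still holding the plate there, upright and still, its lower edge about a hand's width above the middle of the tray, while the pin stays in its rest and the flap stays open. Leave the tube rack, bottles, beaker and tray where they stand.

Things in the scene. Friction and masses are not known exactly. Their poses are not given: they have to be found in the camera images.
- housing: Blue steel strainer box fixed to the bench: 130 (x) x 200 (y) x 120 mm to its rim, walls 6 mm. Origin: centre of its underside, on the bench; x points away from the robot (yaw within 0.22 rad), y left, z up. Offsets below, given as 'box', are mm in this frame. Two pipe stubs with green-handled valves stick out 70 mm from its back wall. Hasp and V-rest are on its front (-x) side.
- hasp (a point): Hasp bore, midway between the two steel lugs, at box (-107, 0, 132). The lugs are 6 mm thick, span y = -18 to 18 with a 24 mm gap for the flap's tongue, and reach x = -65 to -118, z = 85 to 145; the 10 mm bore runs through both along y.
- pin: Loose retaining pin, 50 g, along the box's y through both lugs above the flap's tongue; it locks the flap. Origin on its axis, own y towards the knob: steel rod 8 mm thick from y = -40 to 19 mm, collar 12 mm thick to 28, round red knob 18 mm thick from 28 to 50. Balance point y = 3. Home: origin at box (-107, 1 to 5, 131). Drawn to the box's +y it leaves the lugs after 58 mm.
- pin_knob (a point): Centre of the pin's red knob, on the pin's axis (39 mm from the pin's origin): the place to grip it, fingers on either side across the pin. The shut flap's front edge lies 40 mm behind the pin's axis, the flap's tongue grip 29 mm before it.
- v_rest (a point): V-rest left of the hasp: steel angle strip, an open-topped 90 degree V groove along the box's y from y = 48 to 90, mouth 28 mm wide at z = 89, 14 mm deep. This point, box (-107, 69, 80), is the parked rod's axis at mid-groove. The rod lies in the groove, collar and knob beyond its left end; best with the pin's origin at box y = 72 to 84.
- flap (a joint): Angle of the aluminium cover flap, rad: 0 shut, 1.75 fully back against its stop. It is hinged on the far (+x) rim of the box, axis along the box's y. The hinge is stiff (0.32 N m of friction) and the flap (350 g) stays at whatever angle it is left; lifting it by its grip takes up to 4 N.
- flap_hinge (a point): Middle of the flap's hinge axis, at (65, 0, 122.5) of the box.
- flap_grip (a point): Centre of the green barrel grip, diameter 16 mm, 36 mm long along the box's y, on the end of the flap's 20 mm wide, 5 mm thick tongue; 201 mm from the hinge axis, at (-136, 0, 122.5) of the box when shut. Pinched by its two ends (along y) it can turn between the fingers while the flap swings.
- plate: Loose stainless strainer plate, about 280 g, standing upright under the flap in an 11 mm wide groove (guide ribs on front and back walls up to box z = 80): 108 mm wide (own x, along the box's x), 8 thick (y), 72 high (z). Origin: middle of its lower edge, at box (0, 0, 10). An orange pull tab, 32 wide (x), 10 thick (y), stands on the middle of its upper edge, from 72 to 100 mm.
- plate_tab (a point): Centre of the plate's orange pull tab, 86 mm above the plate's lower edge; grip it across its 10 mm thickness.
- tray: White plastic drip tray, loose, 200 (x) x 160 (y) x 35 mm high, open on top, to the left or to the right of the box. Origin: centre of its underside.
- rack: Bystander: wooden test tube rack with tubes, 220 x 70 x 160 mm high, on the side of the box where the tray is not. Origin: centre of its underside, as for all bystanders.
- amber: Bystander: amber glass bottle, 64 mm diameter, 150 mm high, beyond the box.
- reagent: Bystander: clear bottle with orange cap, 84 mm diameter, 180 mm high.
- sampler: Bystander: white plastic sample bottle, 68 mm diameter, 160 mm high.
- beaker: Bystander: glass beaker, 68 mm diameter, 90 mm high.
Not all that is in view belongs to the job. Leave any black or green look-alike of the pin alone.

How it is judged:
By the outcome, as a careful person would: the job done as asked, in the order asked, and still so for the second after the job is handed in, while the arm keeps its last pose, push and grip.
It also fails if it takes over 69 s, if anything falls off the work surface, if the arm or the gripper's body presses on something with over 40 N, if the wrist force passes 120 N, or if a joint passes its speed limit or range.

## Working session

There is one attempt and no reset: what is moved stays moved. The work goes in short steps, Python scripts to look and compute and a shell command to move; the robot and the scene stay as the last step left them, time stands still between calls to the robot, and variables do not carry over. Pictures are saved under pics/ and viewed, at most 10 in all, crops included, and the job is handed in when it is done.

```bash
mkdir -p pics; ls; python3 - <<'E'
from rig import manip,get_image,camera_info
import cv2
for n in("scene","top"):
    cv2.imwrite(f"pics/{n}0.png",get_image(n)); c=camera_info(n); print(n,c)
s=manip.get_state(); print(s)
E
```

```text
pics
scene {'mtx': array([[454.7695439 ,   0.        , 277.50552407],
       [  0.        , 454.7695439 , 211.94662786],
       [  0.        ,   0.        ,   1.        ]]), 'rvec': array([ 0.6730356 ,  2.56338288, -1.18490077]), 'tvec': array([ 0.47998003, -0.07869315,  1.73237789])}
top {'mtx': array([[470.872353  ,   0.        , 282.79417768],
       [  0.        , 470.872353  , 207.61466795],
       [  0.        ,   0.        ,   1.        ]]), 'rvec': array([ 2.13187754, -2.13699101,  0.16371809]), 'tvec': array([0.02368701, 0.5613399 , 1.22418973])}
{'clock': 0.1, 'qpos': array([ 1.14801764e+00,  2.76549171e-01,  1.50600514e+00, -2.53434986e-05,
        1.36066180e+00, -1.20968367e-01]), 'qd': array([-0.00074001, -0.00154295, -0.0034033 , -0.00219798,  0.00064464,
        0.00157205]), 'effort': array([ 8.60285800e-04, -4.17704165e+01, -2.46404278e+01, -2.31706335e-04,
        5.93707489e-03,  1.15816817e-05]), 'position': array([0.17072662, 0.54859291, 0.23051681]), 'ee_rot': array([-2.06042230e-04,  1.50330396e-01,  9.88635480e-01, -7.85237593e-04]), 'contact_force': array([-0.0549692 , -0.20261061, -0.17374603]), 'moment': array([0.03299743, 0.02807228, 0.00254733]), 'gripper_force': 0.0, 'width': 0.08529812057829464}
```

View pics/top0.png

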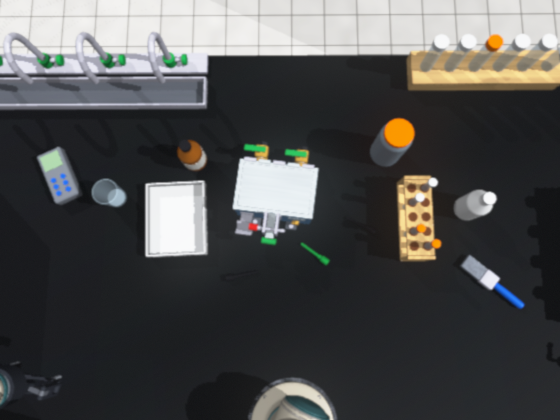

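View pics/scene0.png

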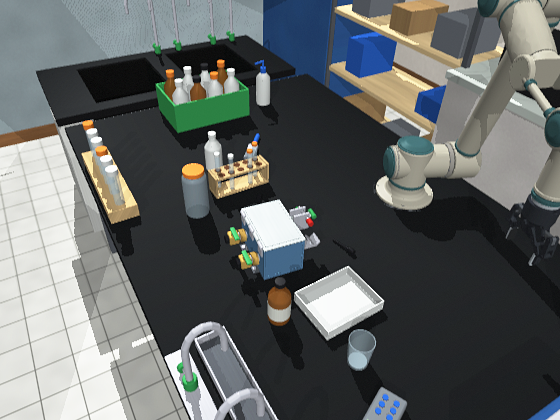

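The top view shows the box near (277,187), with the red knob at (253,227), the green grip at (269,239), and the tray on the left at (176,218). The rack is on the right at (417,218).

```bash
python3 - <<'E'
import cv2
im=cv2.imread("pics/top0.png"); c=im[140:255,135:335]; cv2.imwrite("pics/crop0.png",cv2.resize(c,None,fx=4,fy=4,interpolation=cv2.INTER_CUBIC))
E
```

```text
(no output)
```

View pics/crop0.png

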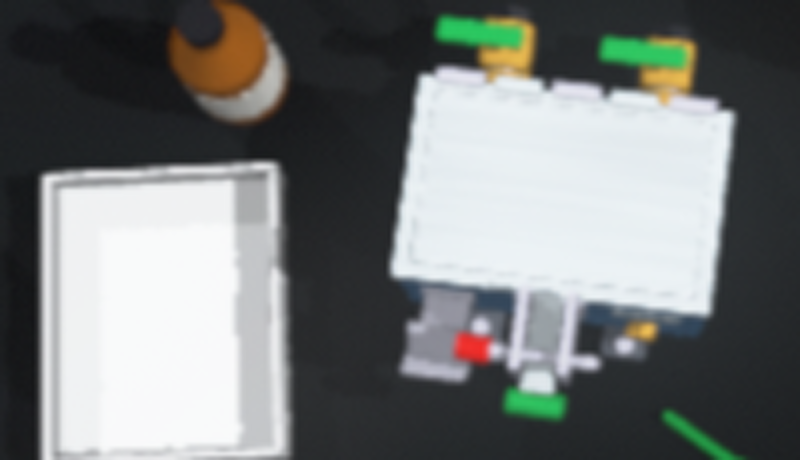

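```bash
cat > h.py <<'E'
import numpy as np, cv2
from rig import manip,get_image,camera_info
from scipy.spatial.transform import Rotation as R
def ray(c,uv,fish=False):
    Rm=cv2.Rodrigues(np.array(c["rvec"]))[0]; o=-Rm.T@np.array(c["tvec"]); K=np.array(c["mtx"])
    d=np.array([(uv[0]-K[0,2])/K[0,0],(uv[1]-K[1,2])/K[1,1]])
    if fish:
        t=np.linalg.norm(d); v=np.r_[d/t*np.sin(t),np.cos(t)] if t>0 else np.array([0,0,1.])
    else: v=np.r_[d,1]
    return o,Rm.T@v
def atz(c,uv,z,fish=False):
    o,d=ray(c,uv,fish); return o+d*(z-o[2])/d[2]
def tool(): # rot matrix, pos
    s=manip.get_state(); q=s["ee_rot"]; return R.from_quat([q[1],q[2],q[3],q[0]]).as_matrix(),np.array(s["position"]),s
E
python3 - <<'E'
from h import *
c=camera_info("top")
f=lambda u,v:(135+u/4-.375,140+v/4-.375)
P={n:atz(c,f(*uv),z) for n,uv,z in[("FL",(390,276),.125),("FR",(712,316),.125),("BL",(420,75),.125),("BR",(735,112),.125),("grip",(535,404),.1265),("gl",(506,400),.1265),("gr",(565,408),.1265),("knob",(473,347),.135),("tip",(600,363),.133)]}
for k,v in P.items(): print(k,v.round(4))
def yaw(a,b): d=P[a]-P[b]; return np.arctan2(-d[0],d[1])
print("yaws",yaw("FL","FR"),yaw("BL","BR"),yaw("gl","gr"),yaw("knob","tip"))
for uv in[(145,183),(205,181),(207,255),(146,257)]: print("tray",atz(c,uv,.035).round(4))
w=yaw("FL","FR")
E
```

```text
FL [0.5463 0.1497 0.125 ]
FR [ 0.5202 -0.0532  0.125 ]
BL [0.677  0.1325 0.125 ]
BR [ 0.6518 -0.0694  0.125 ]
grip [0.465  0.0579 0.1265]
gl [0.4675 0.076  0.1265]
gr [0.4624 0.0392 0.1265]
knob [0.4998 0.0962 0.135 ]
tip [0.4898 0.0173 0.133 ]
yaws -0.12774027542352004 -0.12395297675858767 -0.13732930737407104 -0.12580139638121107
tray [0.6327 0.4009 0.035 ]
tray [0.6377 0.2359 0.035 ]
tray [0.4351 0.2256 0.035 ]
tray [0.4302 0.389  0.035 ]
```

```bash
cat >> h.py <<'E'
O=np.array([.600,.0402,0]); PSI=-.127
def box(x,y,z): return O+R.from_euler("z",PSI).as_matrix()@(np.array([x,y,z])/1000)
def delta(p,ang=None):
    M,t,s=tool(); print("t",round(s["clock"],2),"tcp",t.round(4),"mm",((M.T@(p-t))*1000).round(1),"F",s["contact_force"].round(1),"w",round(s["width"],4),"g",round(s["gripper_force"],1))
    if ang is not None: a=np.arctan2(M[1,1],M[0,1]); print("roll",(-(ang-a)+np.pi)%(2*np.pi)-np.pi, "q",s["qpos"].round(2))
E
python3 -m crank '{"translation":[[0,0,0],[0,0,0],[0,0,0],[0,0,0],[0,0,0],[0,0,0],[0,0,0],[0,0,0]],"roll":[0.15,0.15,0.15,0.15,0.15,0.15,0.15,0.15],"fingers":[0.38,0.38,0.38,0.38,0.38,0.38,0.38,0.38]}' 60
python3 -c "
from h import *
p=box(-107,43,0);p[2]=.22
delta(p,PSI)"
```

```text
clock: 0.9
position: [0.1708, 0.5487, 0.2308]
ee_rot: [0.0, 0.685, 0.729, -0.001]
contact_force: [0.2, -0.7, -0.3]
width: 0.0327
gripper_force: 0.0
t 0.9 tcp [0.1708 0.5487 0.2308] mm [-472.   299.5   11.1] F [ 0.2 -0.7 -0.3] w 0.0327 g 0.0
roll 0.18982809711406068 q [ 1.15  0.28  1.51 -0.    1.36  1.09]
```

```bash
python3 -m crank '{"translation":[[-39,25,1],[-39,25,1],[-39,25,1],[-39,25,1],[-39,25,1],[-39,25,1],[-39,25,1],[-39,25,1]],"roll":[0,0,0,0,0,0,0,0],"fingers":[0.38,0.38,0.38,0.38,0.38,0.38,0.38,0.38]}'
python3 -m crank '{"translation":[[-39,25,1],[-39,25,1],[-39,25,1],[-4,0,0],[0,0,0],[0,0,0],[0,0,0]],"roll":[0,0,0,0,0.1,0.09,0],"fingers":[0.38,0.38,0.38,0.38,0.38,0.38,0.38]}'
python3 -c "
from h import *
p=box(-107,43,0);p[2]=.22
delta(p,PSI)
c=camera_info('wrist');print(c)
cv2.imwrite('pics/w1.png',get_image('wrist'))"
```

```text
clock: 1.7
position: [0.3925, 0.2499, 0.2231]
ee_rot: [-0.0, 0.682, 0.731, -0.0]
contact_force: [1.0, 0.3, -0.3]
width: 0.0325
gripper_force: 0.0
clock: 2.4
position: [0.4745, 0.1363, 0.2199]
ee_rot: [-0.001, 0.749, 0.663, -0.0]
contact_force: [0.3, -0.6, 0.8]
width: 0.0324
gripper_force: 0.0
t 2.4 tcp [0.4745 0.1363 0.2199] mm [-36.6  29.5  -0.1] F [ 0.3 -0.6  0.8] w 0.0324 g 0.0
roll 0.006067915580617367 q [0.14 0.16 1.69 0.   1.29 0.26]
{'mtx': array([[325.1922621 ,   0.        , 276.19733751],
       [  0.        , 325.1922621 , 207.30026939],
       [  0.        ,   0.        ,   1.        ]]), 'rvec': array([-2.86975817,  0.1725435 ,  0.02594435]), 'tvec': array([-0.45429445,  0.1554833 ,  0.41905794])}
```

View pics/w1.png

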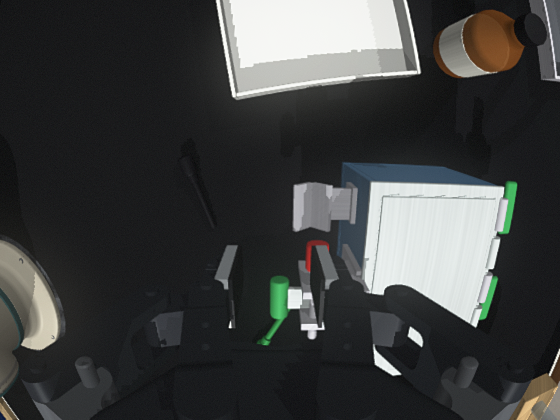

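Wrist view: knob about (317,255), green grip centre (279,298), V-rest about (315,207). I'll check these against the box pose.

```bash
python3 -c "
from h import *
c=camera_info('wrist')
M=R.from_euler('z',PSI).as_matrix()
for n,uv,z in[('knob',(317,254),.137),('grip',(279.5,298),.1265),('grip ends',(280,278),.1265),('',(279.5,317),.1265)]:
  p=atz(c,uv,z,True); print(n,p.round(4),(M.T@(p-O)).round(4))
p=box(-107,43,116);delta(p,PSI)"
```

```text
knob [0.5016 0.1029 0.137 ] [-0.1056  0.0498  0.137 ]
grip [0.4683 0.0616 0.1265] [-0.1333  0.0045  0.1265]
grip ends [0.4709 0.0806 0.1265] [-0.1332  0.0237  0.1265]
 [0.4661 0.0421 0.1265] [-0.1331 -0.0151  0.1265]
t 2.45 tcp [0.4745 0.1364 0.22  ] mm [-36.8  29.5 104. ] F [ 0.  -0.   0.3] w 0.0327 g 0.0
roll 0.008041576368337022 q [0.14 0.16 1.69 0.   1.29 0.26]
```

```bash
sed -i 's/^O=.*/O=np.array([.6015,.042,0]); PSI=-.127/' h.py
python3 -m crank '{"translation":[[-35,31,0],[0,0,0],[0,0,30],[0,0,0]],"roll":[0.006,0,0,0],"fingers":[0.4,0.4,0.4,0.4]}'
python3 -c "
from h import *
p=box(-107,43,116);delta(p,PSI)
c=camera_info('wrist')
im=get_image('wrist');cv2.imwrite('pics/w2.png',cv2.resize(im[180:420,150:430],None,fx=2.5,fy=2.5))
K=c['mtx'];Rm=cv2.Rodrigues(c['rvec'])[0]
for b in[(-107,43,131),(-107,32,131),(-107,54,131),(-136,18,122),(-136,-18,122)]:
  v=Rm@box(*b)+c['tvec'];t=np.arctan2(np.hypot(*v[:2]),v[2]);u=v[:2]/np.hypot(*v[:2])*t*K[0,0]+K[:2,2];print(b,u.round(1),((u-[150,180])*2.5).round())
"
```

```text
clock: 2.85
position: [0.4988, 0.0977, 0.1873]
ee_rot: [-0.002, 0.75, 0.661, -0.003]
contact_force: [-1.3, -0.2, 0.3]
width: 0.0344
gripper_force: 0.0
t 2.85 tcp [0.4988 0.0977 0.1873] mm [ 0.9  2.5 71.3] F [-1.3 -0.2  0.3] w 0.0344 g 0.0
roll 0.0011522498801088688 q [0.06 0.21 1.71 0.   1.23 0.18]
(-107, 43, 131) [279.9 226.9] [325. 117.]
(-107, 32, 131) [279.8 242.7] [325. 157.]
(-107, 54, 131) [280.  210.5] [325.  76.]
(-136, 18, 122) [238.2 256.2] [221. 190.]
(-136, -18, 122) [240.4 299.9] [226. 300.]
```

View pics/w2.png

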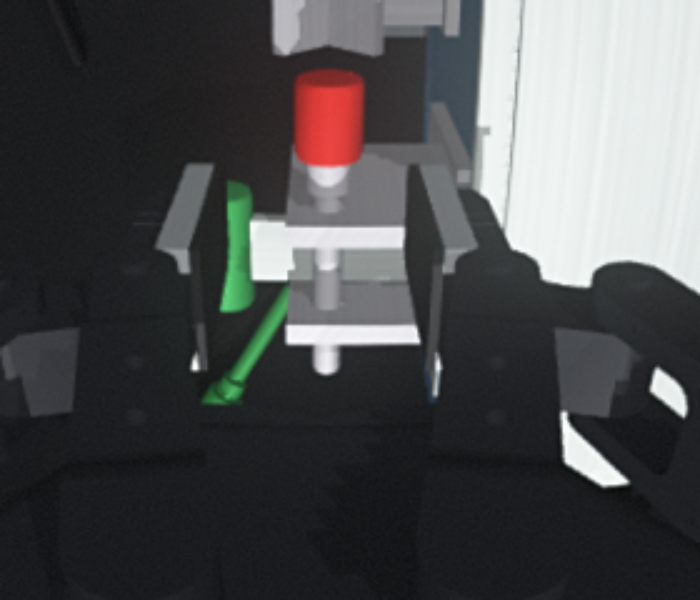

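Knob in the crop is centred at (329,117), against a predicted (325,117). The box pose is good to about 1 mm, so I'll descend and grip.

```bash
python3 -m crank '{"translation":[[1,3,25],[0,0,30],[0,0,15],[0,0,0],[0,0,0]],"roll":[0,0,0,0,0],"fingers":[0.4,0.4,0.4,0.4,0.4]}'
python3 -c "
from h import *
p=box(-107,43,116);delta(p,PSI)"
```

```text
clock: 3.4
position: [0.5054, 0.0986, 0.1214]
ee_rot: [0.0, 0.75, 0.661, 0.001]
contact_force: [-0.6, 0.6, 1.2]
width: 0.0343
gripper_force: 0.0
t 3.4 tcp [0.5054 0.0986 0.1214] mm [-1.  -4.5  5.4] F [-0.6  0.6  1.2] w 0.0343 g 0.0
roll 0.00102115819853843 q [0.06 0.27 1.8  0.   1.06 0.18]
```

```bash
python3 -m crank '{"translation":[[-1,-3,5],[0,0,0],[0,0,0],[0,0,0],[0,0,0],[0,0,0]],"roll":[0,0,0,0,0,0],"fingers":[0.4,0.4,0.1,0.1,0.1,0.1]}' 60
python3 -c "
from h import *
p=box(-107,43,116);delta(p,PSI)"
```

```text
clock: 4.0
position: [0.5019, 0.0976, 0.1158]
ee_rot: [0.0, 0.751, 0.661, 0.0]
contact_force: [-1.9, 0.3, 4.0]
width: 0.016
gripper_force: 58.6
t 4.0 tcp [0.5019 0.0976 0.1158] mm [ 0.5 -1.2 -0.2] F [-1.9  0.3  4. ] w 0.016 g 58.6
roll -7.48190973456353e-05 q [0.06 0.28 1.82 0.   1.05 0.18]
```

```bash
python3 -m crank '{"translation":[[10,0,0],[15,0,0],[15,0,0],[0,0,0]],"roll":[0,0,0,0],"fingers":[0.1,0.1,0.1,0.1]}' 
python3 -m crank '{"translation":[[15,0,0],[15,0,0],[6,0,0],[0,0,0]],"roll":[0,0,0,0],"fingers":[0.1,0.1,0.1,0.1]}' 
python3 -c "
from h import *
p=box(-107,119,65);delta(p,PSI)
c=camera_info('wrist')
im=get_image('wrist');cv2.imwrite('pics/w3.png',cv2.resize(im[130:420,130:430],None,fx=2,fy=2))"
```

```text
clock: 4.4
position: [0.5072, 0.1401, 0.1152]
ee_rot: [-0.001, 0.75, 0.662, 0.001]
contact_force: [-0.4, 0.9, 0.9]
width: 0.0162
gripper_force: 58.5
clock: 4.8
position: [0.5113, 0.1742, 0.115]
ee_rot: [-0.0, 0.75, 0.661, -0.0]
contact_force: [0.6, -0.2, 0.0]
width: 0.0161
gripper_force: 58.5
t 4.8 tcp [0.5113 0.1742 0.115 ] mm [-0.7 -0.7 50. ] F [ 0.6 -0.2  0. ] w 0.0161 g 58.5
roll 0.0015890958371822528 q [0.2  0.32 1.76 0.   1.07 0.32]
```

View pics/w3.png

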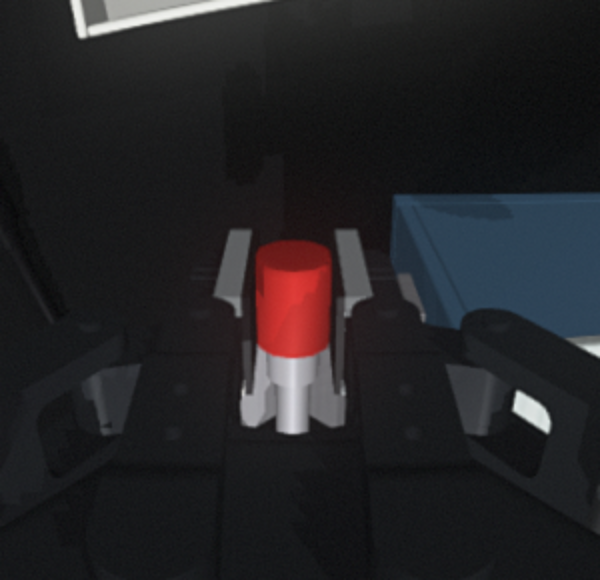

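The pin is held straight, at (292,300) in the crop, with the rod above the V-rest. Next I'll lower it 50 mm.

```bash
python3 -m crank '{"translation":[[0,0,15],[0,0,15],[0,0,10],[0,0,0]],"roll":[0,0,0,0],"fingers":[0.1,0.1,0.1,0.1]}' 
python3 -m crank '{"translation":[[0,0,4],[0,0,3],[0,0,2],[0,0,0]],"roll":[0,0,0,0],"fingers":[0.1,0.1,0.1,0.1]}' 
python3 -c "
from h import *
p=box(-107,119,65);delta(p,PSI)"
```

```text
clock: 5.25
position: [0.51, 0.1723, 0.0739]
ee_rot: [-0.001, 0.751, 0.661, -0.002]
contact_force: [-0.6, 0.3, 0.1]
width: 0.0164
gripper_force: 58.5
clock: 5.65
position: [0.5113, 0.1729, 0.0663]
ee_rot: [-0.0, 0.751, 0.661, 0.0]
contact_force: [-0.3, 0.4, -0.8]
width: 0.0158
gripper_force: 58.5
t 5.65 tcp [0.5113 0.1729 0.0663] mm [ 0.5 -0.9  1.3] F [-0.3  0.4 -0.8] w 0.0158 g 58.5
roll -2.818257662395851e-05 q [0.2  0.37 1.82 0.   0.95 0.32]
```

```bash
python3 -m crank '{"translation":[[0,0,1.5],[0,0,1],[0,0,0],[0,0,0]],"roll":[0,0,0,0],"fingers":[0.1,0.1,0.1,0.1]}' 
python3 -m crank '{"translation":[[0,0,0],[0,0,0],[0,0,0],[0,0,0]],"roll":[0,0,0,0],"fingers":[0.3,0.36,0.36,0.36]}' 20
python3 -c "
from h import *
p=box(-107,119,65);delta(p,PSI)
im=get_image('wrist');cv2.imwrite('pics/w4.png',cv2.resize(im[130:420,130:430],None,fx=2,fy=2))"
```

```text
clock: 6.05
position: [0.5115, 0.1731, 0.0646]
ee_rot: [0.0, 0.751, 0.661, 0.0]
contact_force: [-0.6, 0.6, 5.4]
width: 0.0159
gripper_force: 59.1
clock: 6.45
position: [0.5112, 0.1729, 0.0636]
ee_rot: [-0.0, 0.751, 0.661, -0.0]
contact_force: [-0.2, 0.3, -0.0]
width: 0.0307
gripper_force: 0.0
t 6.45 tcp [0.5112 0.1729 0.0636] mm [ 0.6 -0.9 -1.4] F [-0.2  0.3 -0. ] w 0.0307 g 0.0
roll -2.0594647985650028e-05 q [0.2  0.37 1.82 0.   0.95 0.32]
```

View pics/w4.png

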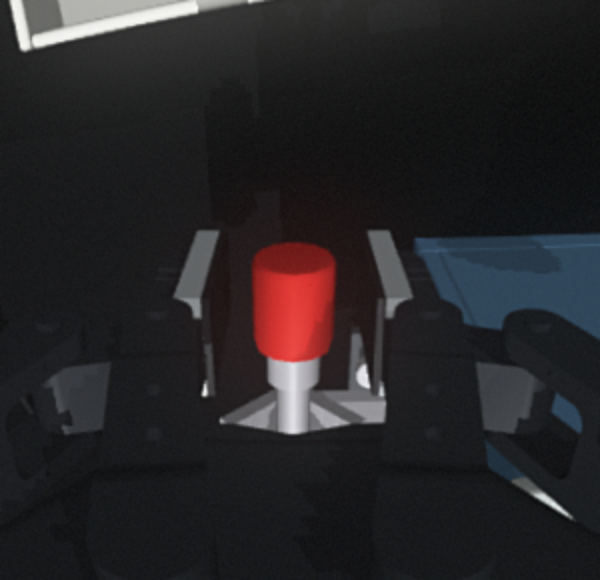

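The pin lies in the V: knob at (293,300), rod seated between the strips. I'll lift clear, roll a quarter turn and go above the flap grip.

```bash
python3 -m crank '{"translation":[[0,0,-15],[0,0,-25],[0,0,-35],[0,0,-35],[0,0,-30],[0,0,0],[0,0,0],[0,0,0]],"roll":[0,0,0,-0.15,-0.15,-0.15,-0.15,-0.15],"fingers":[0.36,0.36,0.36,0.36,0.5,0.58,0.58,0.58]}' 
python3 -m crank '{"translation":[[0,0,0],[0,0,0],[0,0,0],[0,0,0],[0,0,0],[0,0,0]],"roll":[-0.15,-0.15,-0.15,-0.15,-0.15,-0.07],"fingers":[0.58,0.58,0.58,0.58,0.58,0.58]}' 
python3 -c "
from h import *
p=box(-136,0,103);delta(p,PSI+np.pi/2)"
```

```text
clock: 7.3
position: [0.5113, 0.1729, 0.2041]
ee_rot: [0.0, 0.454, 0.891, 0.0]
contact_force: [0.4, -0.1, 0.1]
width: 0.0495
gripper_force: 0.0
clock: 7.9
position: [0.5112, 0.1729, 0.2036]
ee_rot: [-0.0, 0.062, 0.998, -0.0]
contact_force: [0.2, -0.5, -0.1]
width: 0.0493
gripper_force: 0.0
t 7.9 tcp [0.5112 0.1729 0.2036] mm [  30.2 -118.3  100.6] F [ 0.2 -0.5 -0.1] w 0.0493 g 0.0
roll 0.0033853194229500616 q [ 0.2   0.24  1.63  0.    1.28 -1.25]
```

```bash
python3 -m crank '{"translation":[[10,-39,0],[10,-39,0],[10,-40,0],[0,0,30],[0,0,20],[0,0,0],[0,0,0]],"roll":[0,0,0,0,0,0,0],"fingers":[0.58,0.58,0.58,0.58,0.58,0.58,0.58]}' 
python3 -c "
from h import *
p=box(-136,0,103);delta(p,PSI+np.pi/2)
im=get_image('wrist');cv2.imwrite('pics/w5.png',cv2.resize(im[130:420,130:430],None,fx=2,fy=2))"
```

```text
clock: 8.6
position: [0.4666, 0.0597, 0.154]
ee_rot: [-0.0, 0.064, 0.998, 0.0]
contact_force: [0.1, -0.5, 0.5]
width: 0.0498
gripper_force: 0.0
t 8.6 tcp [0.4666 0.0597 0.154 ] mm [-0.  -0.5 51. ] F [ 0.1 -0.5  0.5] w 0.0498 g 0.0
roll -0.0008526205758165872 q [-0.02  0.18  1.84  0.    1.12 -1.46]
```

View pics/w5.png

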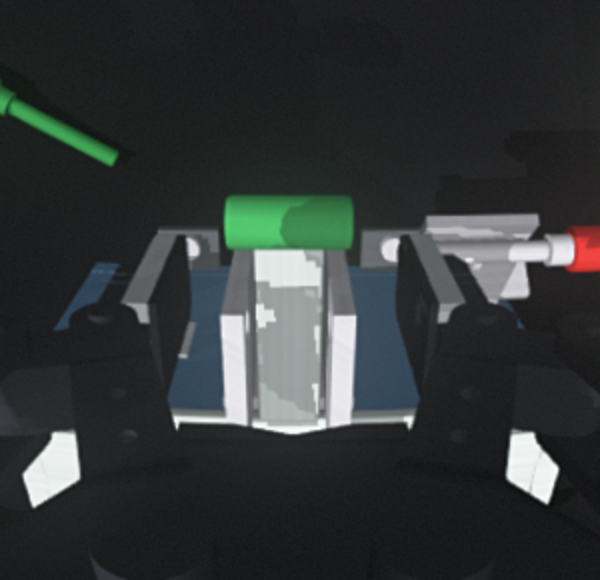

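The grip is centred between the fingers at (289,222), and the pin is seated in the V on the right. I'll descend and pinch.

```bash
python3 -m crank '{"translation":[[0,0,25],[0,0,25],[0,0,0],[0,0,0],[0,0,0],[0,0,0],[0,0,0]],"roll":[0,0,0,0,0,0,0],"fingers":[0.58,0.58,0.58,0.3,0.3,0.3,0.3]}' 40
python3 -c "
from h import *
p=box(-136,0,103);delta(p,PSI+np.pi/2)
th=np.linspace(0,1.73,23);x=65-201*np.cos(th);z=122.5+201*np.sin(th)
print(np.c_[-np.diff(x),-np.diff(z)].round(1).tolist())"
```

```text
clock: 9.35
position: [0.4667, 0.0584, 0.105]
ee_rot: [0.0, 0.063, 0.998, -0.001]
contact_force: [-1.5, -4.1, -2.1]
width: 0.0353
gripper_force: 40.3
t 9.35 tcp [0.4667 0.0584 0.105 ] mm [0.2 0.8 2. ] F [-1.5 -4.1 -2.1] w 0.0353 g 40.3
roll 0.0007201577548316962 q [-0.02  0.23  1.91 -0.    0.99 -1.46]
[[-0.6, -15.8], [-1.9, -15.7], [-3.1, -15.5], [-4.3, -15.2], [-5.5, -14.8], [-6.6, -14.3], [-7.7, -13.8], [-8.8, -13.1], [-9.8, -12.4], [-10.7, -11.6], [-11.6, -10.7], [-12.4, -9.8], [-13.1, -8.8], [-13.8, -7.7], [-14.4, -6.6], [-14.8, -5.4], [-15.2, -4.3], [-15.5, -3.1], [-15.7, -1.8], [-15.8, -0.6], [-15.8, 0.7], [-15.7, 1.9]]
```

```bash
python3 -m crank '{"translation":[[-0.6,0,-15.8],[-1.9,0,-15.7],[-3.1,0,-15.5],[-4.3,0,-15.2],[0,0,0]],"roll":[0,0,0,0,0],"fingers":[0.3,0.3,0.3,0.3,0.3]}'
python3 -c "
from h import *
t=1.73*4/22
delta(box(65-201*np.cos(t),0,105+201*np.sin(t)),PSI+np.pi/2)"
```

```text
clock: 9.85
position: [0.4777, 0.057, 0.1691]
ee_rot: [0.002, 0.063, 0.998, -0.001]
contact_force: [0.4, -4.6, -1.7]
width: 0.0351
gripper_force: 40.9
t 9.85 tcp [0.4777 0.057  0.1691] mm [1.4 0.8 1.9] F [ 0.4 -4.6 -1.7] w 0.0351 g 40.9
roll -4.403472578484724e-05 q [-0.02  0.18  1.8  -0.    1.16 -1.47]
```

```bash
python3 -m crank '{"translation":[[-5.5,0,-14.8],[-6.6,0,-14.3],[-7.7,0,-13.8],[-8.8,0,-13.1],[-9.8,0,-12.4],[-10.7,0,-11.6],[0,0,0]],"roll":[0,0,0,0,0,0,0],"fingers":[0.3,0.3,0.3,0.3,0.3,0.3,0.3]}'
python3 -m crank '{"translation":[[-11.6,0,-10.7],[-12.4,0,-9.8],[-13.1,0,-8.8],[-13.8,0,-7.7],[-14.4,0,-6.6],[-14.8,0,-5.4],[0,0,0]],"roll":[0,0,0,0,0,0,0],"fingers":[0.3,0.3,0.3,0.3,0.3,0.3,0.3]}'
python3 -c "
from h import *
t=1.73*16/22
delta(box(65-201*np.cos(t),0,105+201*np.sin(t)),PSI+np.pi/2)"
```

```text
clock: 10.55
position: [0.5263, 0.0507, 0.2482]
ee_rot: [0.002, 0.064, 0.998, -0.001]
contact_force: [-1.2, -4.7, -1.1]
width: 0.0352
gripper_force: 41.3
clock: 11.25
position: [0.6048, 0.0404, 0.2963]
ee_rot: [0.0, 0.064, 0.998, -0.001]
contact_force: [-1.0, -5.2, 1.7]
width: 0.0348
gripper_force: 43.4
t 11.25 tcp [0.6048 0.0404 0.2963] mm [0.3 1.2 0.1] F [-1.  -5.2  1.7] w 0.0348 g 43.4
roll -0.0015125121802244124 q [-0.05  0.3   1.32 -0.    1.53 -1.49]
```

```bash
python3 -m crank '{"translation":[[-15.2,0,-4.3],[-15.5,0,-3.1],[-15.7,0,-1.8],[-15.8,0,-0.6],[0,0,0]],"roll":[0,0,0,0,0],"fingers":[0.3,0.3,0.3,0.3,0.3]}'
python3 -m crank '{"translation":[[-15.8,0,0.7],[-15.7,0,1.9],[-3,0,0.5],[0,0,0]],"roll":[0,0,0,0],"fingers":[0.3,0.3,0.3,0.3]}'
python3 -c "
from h import *
t=1.75
delta(box(65-201*np.cos(t),0,105+201*np.sin(t)),PSI+np.pi/2)"
```

```text
clock: 11.75
position: [0.6673, 0.0322, 0.3063]
ee_rot: [0.001, 0.064, 0.998, -0.001]
contact_force: [-0.8, -5.6, 2.2]
width: 0.0348
gripper_force: 43.7
clock: 12.15
position: [0.701, 0.0278, 0.3036]
ee_rot: [0.002, 0.065, 0.998, -0.002]
contact_force: [-0.3, -5.5, 2.1]
width: 0.0351
gripper_force: 43.6
t 12.15 tcp [0.701  0.0278 0.3036] mm [-0.3  1.5  0.8] F [-0.3 -5.5  2.1] w 0.0351 g 43.6
roll -0.0020978039689927286 q [-0.06  0.45  1.06 -0.    1.63 -1.5 ]
```

```bash
python3 -m crank '{"translation":[[0,1,0],[0,0,0],[0,0,0],[0,0,-15],[0,0,-30],[0,0,-15]],"roll":[0,0,0,0,0,0],"fingers":[0.58,0.58,0.58,0.58,0.58,0.58]}' 20
python3 -m crank '{"translation":[[35,0,0],[35,0,0],[30,0,0],[0,0,40],[0,0,45],[0,0,45],[0,0,0]],"roll":[0,0,0,0,0,0,0],"fingers":[0.5,0.4,0.36,0.36,0.36,0.36,0.36]}'
python3 -c "
from h import *
delta(box(0,0,79),PSI+np.pi/2)
c=camera_info('wrist')
a=get_image('wrist')[120:410,130:430];b=get_image('scene')[180:300,210:350]
b=cv2.resize(b,(338,290),interpolation=cv2.INTER_CUBIC)
cv2.imwrite('pics/w6.png',np.hstack([a,b]))
K=c['mtx'];Rm=cv2.Rodrigues(c['rvec'])[0]
for q in[(-16,0,110),(16,0,110)]:
  v=Rm@box(*q)+c['tvec'];t=np.arctan2(np.hypot(*v[:2]),v[2]);u=v[:2]/np.hypot(*v[:2])*t*K[0,0]+K[:2,2];print(q,(u-[130,120]).round())
"
```

```text
clock: 12.75
position: [0.7009, 0.0313, 0.3643]
ee_rot: [0.002, 0.063, 0.998, 0.0]
contact_force: [0.2, 0.3, 1.2]
width: 0.0498
gripper_force: 0.0
clock: 13.45
position: [0.5961, 0.0441, 0.2253]
ee_rot: [-0.007, 0.064, 0.998, 0.0]
contact_force: [-0.7, -0.1, -0.2]
width: 0.0307
gripper_force: 0.0
t 13.45 tcp [0.5961 0.0441 0.2253] mm [ -7.7  -1.4 146.2] F [-0.7 -0.1 -0.2] w 0.0307 g 0.0
roll -0.00042490761285041145 q [-0.04  0.32  1.45  0.    1.38 -1.49]
(-16, 0, 110) [143.  73.]
(16, 0, 110) [143. 110.]
```

View pics/w6.png

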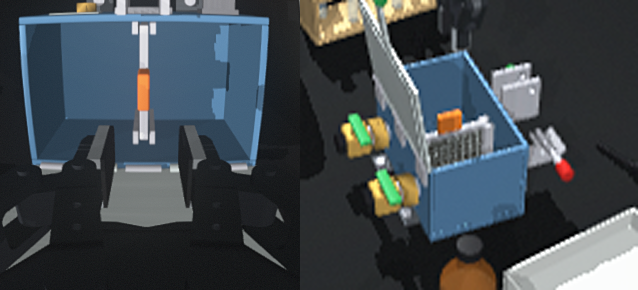

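The flap stands open, the pin is parked, and the tab sits at the expected (143,91) in the left crop. Descending.

```bash
python3 -m crank '{"translation":[[-7,-1,20],[0,0,40],[0,0,40],[0,0,30],[0,0,0],[0,0,0]],"roll":[0,0,0,0,0,0],"fingers":[0.36,0.36,0.36,0.36,0.36,0.36]}'
python3 -c "
from h import *
delta(box(0,0,79),PSI+np.pi/2)"
```

```text
clock: 14.15
position: [0.6108, 0.0415, 0.1045]
ee_rot: [0.002, 0.064, 0.998, 0.0]
contact_force: [0.4, -0.2, 0.3]
width: 0.0305
gripper_force: 0.0
t 14.15 tcp [0.6108 0.0415 0.1045] mm [ 9.4 -0.7 25.4] F [ 0.4 -0.2  0.3] w 0.0305 g 0.0
roll -0.0007525361929419105 q [-0.05  0.42  1.61  0.    1.1  -1.49]
```

```bash
python3 -m crank '{"translation":[[9,-0.5,15],[0,0,10],[0,0,0],[0,0,0],[0,0,0],[0,0,0],[0,0,0]],"roll":[0,0,0,0,0,0,0],"fingers":[0.36,0.36,0.36,0.36,0,0,0]}' 70
python3 -c "
from h import *
delta(box(0,0,79),PSI+np.pi/2)"
```

```text
clock: 14.85
position: [0.6003, 0.0419, 0.0779]
ee_rot: [0.001, 0.064, 0.998, -0.0]
contact_force: [0.1, -1.2, 5.5]
width: 0.0091
gripper_force: 69.3
t 14.85 tcp [0.6003 0.0419 0.0779] mm [-1.2  0.3 -1.1] F [ 0.1 -1.2  5.5] w 0.0091 g 69.3
roll -0.0006084045350194245 q [-0.05  0.43  1.67 -0.    1.04 -1.49]
```

```bash
python3 -m crank '{"translation":[[0,0,-5],[0,0,-10],[0,0,-15],[0,0,-15],[0,0,-15],[0,0,0]],"roll":[0,0,0,0,0,0],"fingers":[0,0,0,0,0,0]}'
python3 -m crank '{"translation":[[0,0,-20],[0,0,-25],[0,0,-25],[0,0,-20],[0,0,0]],"roll":[0,0,0,0,0],"fingers":[0,0,0,0,0]}'
python3 -c "
from h import *
delta(np.array([.534,.313,.228]))"
```

```text
clock: 15.45
position: [0.6004, 0.0423, 0.1389]
ee_rot: [0.002, 0.064, 0.998, 0.0]
contact_force: [0.5, -0.1, -3.7]
width: 0.0089
gripper_force: 68.2
clock: 15.95
position: [0.6006, 0.0422, 0.2289]
ee_rot: [0.003, 0.064, 0.998, 0.0]
contact_force: [1.2, 0.4, -3.9]
width: 0.0092
gripper_force: 68.5
t 15.95 tcp [0.6006 0.0422 0.2289] mm [100.5 260.1   0.6] F [ 1.2  0.4 -3.9] w 0.0092 g 68.5
```

```bash
python3 -m crank '{"translation":[[10,15,-5],[15,25,-5],[15,25,0],[15,25,0],[15,25,0],[10,25,0],[10,25,0],[5,25,0]],"roll":[0,0,0,0,0,0,0,0],"fingers":[0,0,0,0,0,0,0,0]}'
python3 -m crank '{"translation":[[5,25,0],[0,25,0],[0,15,0],[0,5,0],[0,0,0],[0,0,0],[0,0,0]],"roll":[0,0,0,0,0,0,0],"fingers":[0,0,0,0,0,0,0]}'
python3 -c "
from h import *
delta(np.array([.534,.313,.164]),PSI+np.pi/2)"
```

```text
clock: 16.75
position: [0.5262, 0.2443, 0.2348]
ee_rot: [-0.002, 0.063, 0.998, -0.0]
contact_force: [1.1, -1.0, -2.8]
width: 0.0091
gripper_force: 68.5
clock: 17.45
position: [0.533, 0.3117, 0.2367]
ee_rot: [-0.0, 0.064, 0.998, -0.0]
contact_force: [-0.7, -0.6, -3.0]
width: 0.0085
gripper_force: 68.6
t 17.45 tcp [0.533  0.3117 0.2367] mm [-0.8  1.5 72.7] F [-0.7 -0.6 -3. ] w 0.0085 g 68.6
roll -0.0018696676191081174 q [ 0.42  0.34  1.4  -0.    1.4  -1.03]
```

```bash
python3 -m crank '{"translation":[[-1,1,15],[0,0,20],[0,0,20],[0,0,12],[0,0,5],[0,0,0],[0,0,0],[0,0,0]],"roll":[0,0,0,0,0,0,0,0],"fingers":[0,0,0,0,0,0,0,0]}'
python3 -c "
from h import *
delta(np.array([.534,.313,.164]),PSI+np.pi/2)
a=cv2.resize(get_image('scene')[170:370,190:410],(396,360));b=cv2.resize(get_image('top')[120:280,120:340],(396,288))
cv2.imwrite('pics/f.png',np.hstack([a,np.vstack([b,np.zeros((72,396,3),np.uint8)])]))"
```

```text
clock: 18.25
position: [0.5349, 0.3139, 0.1659]
ee_rot: [0.001, 0.064, 0.998, 0.001]
contact_force: [0.7, -0.2, -3.2]
width: 0.009
gripper_force: 68.5
t 18.25 tcp [0.5349 0.3139 0.1659] mm [ 0.8 -1.   1.9] F [ 0.7 -0.2 -3.2] w 0.009 g 68.5
roll -0.0008280837796057483 q [ 0.42  0.38  1.51  0.    1.25 -1.02]
```

View pics/f.png

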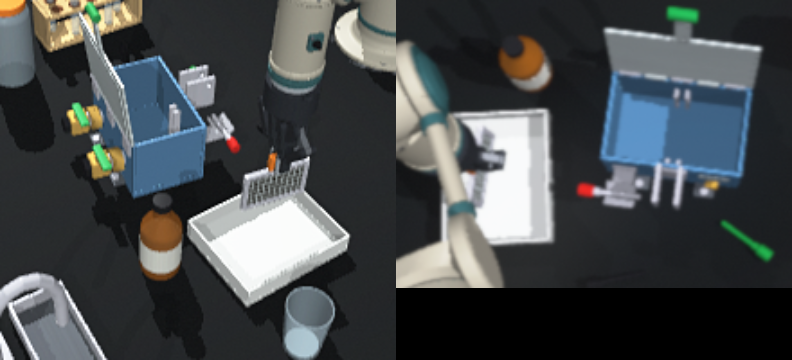

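The plate hangs upright over the tray at (275,185). The pin is in its V-rest, with the knob at (587,190), and the flap is open. Nothing else has moved, so I'm handing in.

```bash
python3 -c "
from rig import manip
print(manip.sign_off())"
```

```text
the job is handed in; nothing more can be done
None
```

The job is handed in at about 18 s: the pin is parked in the V-rest, the flap stands open, and the arm is holding the plate upright and still, its lower edge about 98 mm above the bench over the middle of the tray; the verdict was not shown.

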